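# Punch stroke on a brass plate in a bench hand press

## Task

Load the brass plate into the green hand press: lay it on the apron, hole end first, and push it along the channel until it is fully home against the end stop. Then press the red plunger head all the way down to its stop, keep it there for half a second, and let it spring back up, leaving the brass plate home in the press. Leave the dark steel plate, the tool holder, the oil bottle and the blue tin standing where they are.

Things in the scene. Friction and masses are not known exactly. Their poses are not given: they have to be found in the camera images.
- press: Green bench hand punch press, fixed; place and yaw vary. Origin: underside, on the centre line at the channel mouth; +x runs horizontally into the channel, y across. Dark steel base x -140 to +115, y -45 to +45, top at z 8 mm. Bridge over the channel at x 58 to 113, y -39 to +39, top z 62.5; on it a round spring tower, radius 23, up to z 102 at x 83. All else is at most 42.5 high.
- press_apron (a point): Middle of the press's flat open apron (press frame x -83, y 0, z 8 mm): where a plate is laid before it is pushed in. The apron, x -140 to 0, is clear but for two flared lead-ins beside the mouth: x -24 to +2, free width about 66 mm at the outer ends, narrowing to about 49 at the mouth, tops at z 26.
- press_stop (a point): Middle of the foot of the end stop's face: press frame x 108, y 0, z 8 mm. The channel runs from x 0 to it: 49 mm wide between rails; lips overhang both sides (underside z 34.5, top z 42.5, 32 mm slot between). A 120 mm plate that is home sticks 12 mm out of the mouth, rear end at x -12.
- press_axis (a point): Point on the plunger's vertical axis at the channel floor: x 83, y 0, z 8 mm in the press frame. With the plate home its hole lies over this point.
- plunger_top (a point): Centre of the top of the red mushroom plunger head (48 mm diameter, flat 44 mm top); 148 mm above the bench when up, 128 when fully down. Moves with the head.
- plunger (a joint): Plunger travel, m: 0 up (rest), 0.020 at its stop. The spring needs about 3 N to start and 10 N at the stop; it returns by itself. Its 14 mm punch ends 30 mm above the bench when up, 6 mm clear of a plate in the channel; going down it passes through the plate's hole, and is blocked if the hole is not under it.
- plate: The brass plate: loose flat bar 120 (x) x 46 (y) x 16 mm (z), 0.6 to 0.75 kg, lying flat on the bench, with one 25 mm through hole at x +35 mm from its middle. Origin: centre of its underside. +x points to the hole end. May start at any of three places (left near, left far, right).
- plate_hole0 (a point): Centre of the brass plate's hole, at its upper face (35 mm along the plate's +x, 16 mm above its underside).
- spare: Bystander: dark steel plate of the same form and size as the brass one, lying flat. Origin: centre of its underside. Leave alone.
- holder: Bystander: steel taper tool holder standing upright, 62 mm diameter flange at the foot, 90 mm high. Origin: centre of its underside. Leave alone.
- oil: Bystander: yellow oil bottle, 48 mm diameter, 135 mm high, standing close to one long side of the apron. Origin: centre of its underside. Leave alone.
- tin: Bystander: blue tin, 56 mm diameter, 70 mm high, standing close to the other long side of the apron. Origin: centre of its underside. Leave alone.
There are look-alikes about, which are no part of the job. Of the things like the plate, leave any that is orange or white; of the rest the larger one is meant.

How it is judged:
By the outcome, as a careful person would: the job done as asked, in the order asked, and still so for the second after the job is handed in, with the robot touching nothing.
It also fails if it takes over 64 s, if anything falls off the work surface, if the arm or the gripper's body presses on something with over 40 N, if the wrist force passes 120 N, or if a joint passes its speed limit or range.

## Robot

A 7-joint arm with a two-finger parallel gripper is mounted at the origin on the work surface. World frame = base frame: x ahead of the robot, y to its left, z up, the work surface at z = 0. Lengths are in m, angles in rad, forces in N, time in s.
With the tool pointing down it reaches from about 0.35 to 0.9 m from the base axis. Payload 8.1 kg.
Tool frame: the origin (TCP) lies at the very end of the fingers, on their centre line; the grasp point (between the pads) lies 19 mm behind it; z points along the fingers, x is the direction in which the jaws open and shut, and the axes are right-handed (so a half turn about z gives the same grasp; the last joint's range is limited). The gripper opens to 92 mm and grips with 3 to 60 N. Pads are 19 mm wide; open, the fingers measure 130 mm over their backs; the gripper's body (75 mm by 190 mm) begins 47 mm behind the grasp point.
Start: joints at [-0.103, 0.434, 0.025, 1.573, -0.012, 1.134, -0.075], TCP at [0.625, -0, 0.191] pointing down, gripper open.
Joint ranges: [-2.62, 2.62], [-0.44, 2.09], [-1.27, 1.32], [0.08, 2.57], [-1.32, 4.46], [0.12, 2], [-2.74, 2.74]. Speed limits (rad/s): [2.22, 2.22, 3.01, 3.01, 3.14, 3.14, 3.14].

## Interface

Orientations are given as a rotation vector (axis times angle).
In Python, from cell import status, viewer, arm gives the robot as it stands.
- The arm moves only by the tool jog_arm, never from a script. Its argument "commands" is text: rows parted by semicolons, each of 7 numbers parted by spaces: the closure, from -1 (fully open) to 1 (shut), then the shift along the world's x, y, z normalised to -1 to 1, where 1 is 0.3 m, then the turn, a rotation vector about the world's x, y, z normalised to -1 to 1, where 1 is 2 pi rad. In form: jaw dx dy dz wx wy wz; .... A call has exactly 5 rows; each row shifts and turns the commanded pose from where the row before left it; what a row does not reach is not made up. A row lasts 1/10 s, in which the tool goes at most 50 mm and 8.59 degrees, less where a joint would pass 70% of its speed; a pose out of reach is approached as far as the arm can. A call with a number of a shift or a turn outside -1 to 1 is refused whole. A call with a gripper value outside its range is refused whole. The fingers move at their own pace and stop on an object; "force" is the grip in N (left out, the last holds). Time passes only in rows, so rows that do not move let the fingers close, or fill a call up. It gives the time, the measured TCP pose, the force and the opening at its end, in the units of the state.
- status.observe(): the state, without advancing time (a new reading comes with each control period).
- viewer.get_image(name): name is "scene" or "side" or "wrist"; returns a dict with "pixels" (420x560x3 uint8, red, green, blue), "z_map" (420x560 float32, m along the optical axis (not along the pixel's ray), 0 where there is no reading), "camera_matrix" (3x3 intrinsics, pixels), "R" (3x3) and "t" (3): a world point X has camera coordinates R X + t. Camera axes: x right, y down, z forward; pixel columns grow to the right and rows downward; lengths in m; the calibration is good to about 2 mm. A picture is of the moment at which its call begins.
- arm.sign_off(): hands the job in, once; it reports no verdict.
The state is a dict: "clock": time; "joints": joint angles; "dq": joint speeds; "joint_efforts": joint torques, N m; "position": TCP position; "ee_rot": TCP orientation; "force": force on the tool from outside, world axes, zero at the start; "ft_torque": the same for the moment, N m; "width": opening from 0.0 (shut) to 1.0 (fully open).
Only numpy, scipy, OpenCV 4.12 (cv2) and the standard library are available. Lean on these libraries where they do the work, as an engineer would, in place of code of your own. Each camera call takes 0.05 s, during which the arm holds its last target. There are 200 camera calls.

## Working session

There is one attempt and no reset: what is moved stays moved. The work goes in short steps, Python scripts to look and compute and a tool call to move; the robot and the scene stay as the last step left them, time stands still between calls to the robot, and variables do not carry over. Pictures are saved under pics/ and viewed, about 8 in all and at most 12, crops included, and the job is handed in when it is done.

Besides the shell and the picture viewer there is one more tool, called after "Call:" as name(argument=value, ...) on one line, values as JSON. jog_arm: Moves the arm, as the interface text tells. Scaled input: -1 to 1 covers 0.3 m each way for a shift and 2 pi rad each way for a turn. Its arguments: {"type":"object","properties":{"commands":{"type":"string"},"force":{"type":"number"}},"required":["commands"]}

```bash
ls; mkdir -p pics
python3 - <<'E'
from cell import status, viewer
import cv2,numpy as np
print(status.observe())
for n in ("scene","side"):
    d=viewer.get_image(n); np.savez(f"{n}0.npz",**d)
    cv2.imwrite(f"pics/{n}0.png",d["pixels"][:,:,::-1])
    print(n,d["camera_matrix"].tolist(),d["R"].tolist(),d["t"].tolist(), (d["z_map"]>0).mean())
E
```

```text
pics
{'clock': 0.0, 'joints': array([-0.10258339,  0.43522811,  0.02493235,  1.57410168, -0.01160496,
        1.13401075, -0.07507325]), 'dq': array([-0.00014373,  0.00191309, -0.00080448, -0.00114706,  0.00065767,
       -0.00013333, -0.00199095]), 'joint_efforts': array([ 3.89017032e-04, -6.67853522e+01,  9.84863900e-01, -3.14464223e+01,
       -6.05165795e-02,  4.27553023e-02,  1.12382318e-04]), 'position': array([ 6.24420443e-01, -4.76354319e-05,  1.89839597e-01]), 'ee_rot': array([ 3.14146794e+00, -3.92196561e-05, -2.51064257e-03]), 'force': array([0.29036073, 0.71448497, 0.33569133]), 'ft_torque': array([-0.03458435, -0.0059356 , -0.02284218]), 'width': 0.999277630530267}
scene [[388.06269386398344, 0.0, 277.7657134269287], [0.0, 388.06269386398344, 206.55276564735317], [0.0, 0.0, 1.0]] [[0.5421672390218706, 0.8402683556889057, -0.0019430283745832568], [0.4810652709683888, -0.3122925081161371, -0.8191761681364046], [-0.688934605023955, 0.44319575787951204, -0.573538691108187]] [-0.3678559866817273, -0.14384398481515834, 1.4799967433133887] 0.9956335034013606
side [[429.09811069872404, 0.0, 284.4696593174186], [0.0, 429.09811069872404, 203.98386762858854], [0.0, 0.0, 1.0]] [[-0.917260417149552, -0.39788239054653946, 0.017970264984146847], [-0.3085482652966627, 0.681334802123802, -0.663762649896286], [0.251855702959154, -0.6143878992199392, -0.7477273662098103]] [0.5345152162828019, 0.20594705289615672, 0.9284485961779262] 0.9959481292517007
```

View pics/scene0.png

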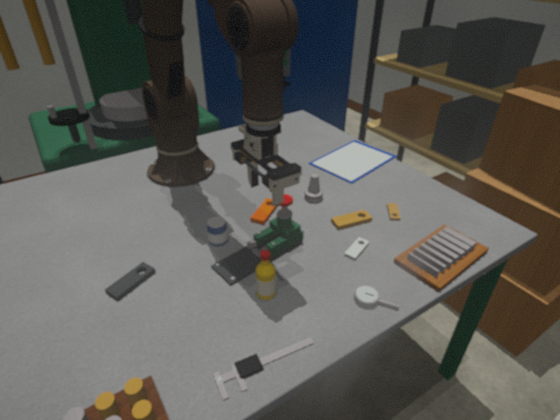

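View pics/side0.png

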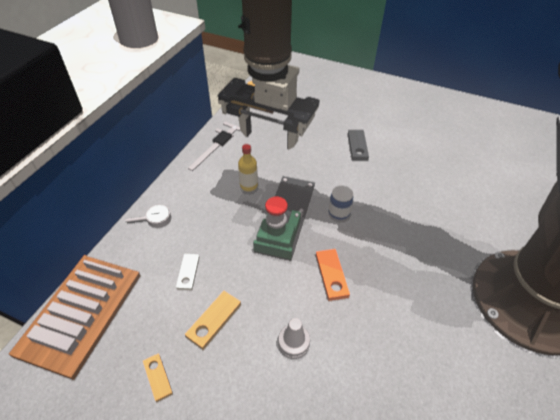

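The scene view shows the large brass plate at (352,219), with the small look-alike at (393,211). Orange and white plates are at (264,210) and (357,248). The press is at (275,240), with its apron towards (237,264), between the tin at (217,230) and the oil at (266,278). The side view shows the brass plate at (213,318) with its hole at (202,332), and the red head at (277,206).

```bash
cat > h.py <<'E'
import cv2,numpy as np
def rays(d,uv):
    K,R,t=d["camera_matrix"],d["R"],d["t"]
    uv=np.asarray(uv,float).reshape(-1,2)
    r=np.c_[uv,np.ones(len(uv))]@np.linalg.inv(K).T@R
    return -R.T@t, r
def onplane(d,uv,z):
    c,r=rays(d,uv); return (c+r*((z-c[2])/r[:,2])[:,None])[:,:2]
def cloud(d):
    h,w=d["z_map"].shape; v,u=np.mgrid[:h,:w]
    c,r=rays(d,np.c_[u.ravel(),v.ravel()]); return (c+r*d["z_map"].reshape(-1,1)).reshape(h,w,3)
def proj(d,X):
    p=np.asarray(X,float).reshape(-1,3)@d["R"].T+d["t"]; q=p@d["camera_matrix"].T; return q[:,:2]/q[:,2:]
def hsv(d): return cv2.cvtColor(d["pixels"],cv2.COLOR_RGB2HSV)
E
python3 - <<'E'
from h import *
np.set_printoptions(precision=4,suppress=True)
for n in ("scene","side"):
    d=dict(np.load(n+"0.npz")); H=hsv(d); P=cloud(d); Z=P[...,2]
    print(n, "bench z med", np.median(Z[(abs(Z)<.01)]))
    # brass
    m=cv2.inRange(H,(12,120,60),(28,255,255))
    cs,hi=cv2.findContours(m,cv2.RETR_CCOMP,cv2.CHAIN_APPROX_NONE)
    for i,c in enumerate(cs):
        if hi[0][i][3]<0 and cv2.contourArea(c)>60:
            w=onplane(d,c[:,0],.016); r=cv2.minAreaRect((w*1000).astype(np.float32))
            hol=[(onplane(d,cs[j][:,0],.016).mean(0),cv2.contourArea(cs[j])) for j in range(len(cs)) if hi[0][j][3]==i]
            print(c[:,0].mean(0),cv2.contourArea(c),H[c[:,0,1],c[:,0,0]].mean(0),r,hol)
    # red head
    m=cv2.inRange(H,(0,150,90),(5,255,255))|cv2.inRange(H,(174,150,90),(180,255,255))
    k,l,s,ce=cv2.connectedComponentsWithStats(m)
    for i in range(1,k):
        if s[i][4]>30:
            q=P[l==i]; top=q[q[:,2]>q[:,2].max()-.008]
            print("red",ce[i],s[i],top.mean(0),q[:,2].max())
    # things by height around press
    for name,z0,z1 in (("base",.004,.012),("lips",.038,.046),("bridge",.058,.066),("head",.142,.154)):
        b=(Z>z0)&(Z<z1)
        k,l,s,ce=cv2.connectedComponentsWithStats(b.astype(np.uint8))
        for i in range(1,k):
            if s[i][4]>80:
                q=P[l==i]; print(name,ce[i],s[i][4],q.mean(0),cv2.minAreaRect((q[:,:2]*1000).astype(np.float32)))
E
```

```text
scene bench z med 8.735563996947748e-05
[131.0033 403.0825] 1597.5 [ 14.4323 134.9505 103.6832] ((805.974609375, -414.6217956542969), (126.13908386230469, 78.99813842773438), 57.11360168457031) [(array([ 0.8464, -0.4216]), 2.0), (array([ 0.8645, -0.3871]), 2.0), (array([ 0.8388, -0.4285]), 4.0), (array([ 0.8063, -0.477 ]), 2.0), (array([ 0.8637, -0.385 ]), 2.0), (array([ 0.8608, -0.3895]), 2.0), (array([ 0.8094, -0.473 ]), 8.5), (array([ 0.86  , -0.3874]), 2.0), (array([ 0.8572, -0.3884]), 2.0), (array([ 0.8362, -0.4242]), 9.0), (array([ 0.8275, -0.4344]), 2.0), (array([ 0.8326, -0.4232]), 2.0), (array([ 0.8236, -0.437 ]), 2.0), (array([ 0.8536, -0.3872]), 2.0), (array([ 0.8294, -0.4273]), 7.5), (array([ 0.8198, -0.4396]), 2.0), (array([ 0.8168, -0.4442]), 2.0), (array([ 0.8138, -0.4488]), 2.0), (array([ 0.8259, -0.4268]), 2.0), (array([ 0.8159, -0.4422]), 2.0), (array([ 0.826 , -0.4232]), 2.0), (array([ 0.823 , -0.4331]), 12.5), (array([ 0.816 , -0.4386]), 2.0), (array([ 0.811 , -0.4464]), 2.0), (array([ 0.8143, -0.4346]), 2.0), (array([ 0.8122, -0.4377]), 2.0), (array([ 0.8466, -0.
[... 28229 characters left out ...]
2422, -1228.9697265625), (27.22953987121582, 107.71297454833984), 87.13081359863281)
head [132.0629  14.3566] 143 [ 1.3633 -0.4887  0.148 ] ((1373.86669921875, -493.5806579589844), (136.83132934570312, 62.05905532836914), 33.41834259033203)
head [ 34.0647 104.7116] 371 [1.276  0.0389 0.148 ] ((1275.8570556640625, 29.229278564453125), (10.050192832946777, 252.9978485107422), 0.33595648407936096)
head [276.0444 204.6063] 315 [0.5623 0.098  0.1477] ((562.6129760742188, 96.9169921875), (45.83849334716797, 44.629783630371094), 67.32510375976562)
head [537.9195 269.9958] 236 [0.0496 0.0446 0.1477] ((50.93494415283203, 34.56001281738281), (24.959985733032227, 106.78044891357422), 35.45676803588867)
```

Run:
```python
from h import *
from cell import viewer
d=viewer.get_image("wrist"); np.savez("wrist0.npz",**d)
cv2.imwrite("pics/wrist0.png",d["pixels"][:,:,::-1])
s=dict(np.load("side0.npz")); a=cv2.resize(s["pixels"][120:290,170:370,::-1],None,fx=4,fy=4,interpolation=cv2.INTER_CUBIC)[:600]
print(d["R"],-d["R"].T@d["t"],d["camera_matrix"][0,0])
```

```text
[[ 9.99998371e-01  7.52833256e-04 -1.64074093e-03]
 [ 1.20937166e-03 -9.54164136e-01  2.99281371e-01]
 [-1.34022718e-03 -2.99282867e-01 -9.54163492e-01]] [0.62441378 0.08115201 0.38307857] 304.3972998766866
```

View pics/wrist0.png

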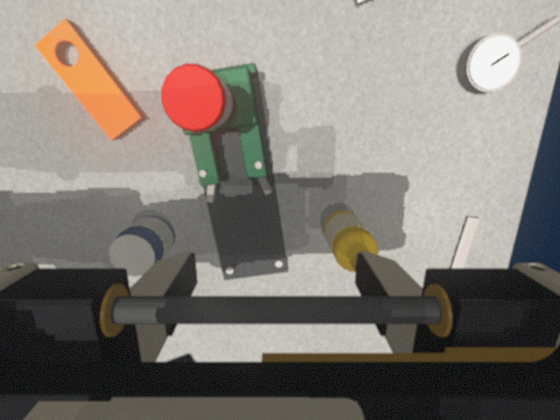

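Call:
jog_arm(commands="-1 -0.015 0.1667 0.01 0 0 -0.006; -1 -0.015 0.1667 0.01 0 0 -0.006; -1 -0.015 0.1667 0 0 0 -0.006; -1 -0.015 0.1667 0 0 0 -0.006; -1 -0.015 0.1 0 0 0 -0.006")

```text
clock: 0.65
position: [0.6011, 0.2342, 0.1962]
ee_rot: [-3.126, 0.291, 0.002]
force: [-0.0, 0.1, 0.7]
width: 0.999
```

The wrist view shows the red head at (194,98). The apron's near corners are at (225,278) and (287,270). The tin is at (142,240), and the oil bottle at (350,240) stands clear of the apron.

Run:
```python
from h import *
from cell import viewer
np.set_printoptions(precision=4,suppress=True)
d=viewer.get_image("wrist"); np.savez("wrist1.npz",**d)
cv2.imwrite("pics/wrist1.png",d["pixels"][:,:,::-1])
H=hsv(d); m=cv2.inRange(H,(12,100,60),(28,255,255))
cs,hi=cv2.findContours(m,cv2.RETR_CCOMP,cv2.CHAIN_APPROX_NONE)
for i,c in enumerate(cs):
    if hi[0][i][3]<0 and cv2.contourArea(c)>300:
        w=onplane(d,c[:,0],.016); print(c[:,0].mean(0),cv2.contourArea(c),cv2.minAreaRect((w*1000).astype(np.float32)),[ (onplane(d,cs[j][:,0],.016).mean(0),cv2.contourArea(cs[j])) for j in range(len(cs)) if hi[0][j][3]==i and cv2.contourArea(cs[j])>40])
d=dict(np.load("wrist0.npz")); H=hsv(d); P=cloud(d); Z=P[...,2]
m=cv2.inRange(H,(0,150,120),(5,255,255))|cv2.inRange(H,(174,150,120),(180,255,255)); m[:,280:]=0
c=max(cv2.findContours(m,0,1)[0],key=cv2.contourArea); e=cv2.fitEllipse(c)
print("head",e,onplane(d,e[0],.148), P[(m>0)&(abs(Z-.148)<.004)][:,:2].mean(0),Z[m>0].max())
print("corners",onplane(d,[[225,278],[287,270]],.008))
X=P.reshape(-1,3); 
for n,lo,hi_,x0,x1,z0 in (("base",.005,.0115,.5,.67,0),("bridge",.058,.066,.5,.67,0),("tin",.06,.075,.42,.56,0),("oil",.05,.145,.64,.76,0)):
    q=X[(X[:,2]>lo)&(X[:,2]<hi_)&(X[:,0]>x0)&(X[:,0]<x1)&(X[:,1]>-.16)&(X[:,1]<.16)]
    print(n,len(q),q[:,2].max(),cv2.minAreaRect((q[:,:2]*1000).astype(np.float32)))
```

```text
[405.732  355.1395] 2719.0 ((749.4102783203125, -45.14700698852539), (38.09395980834961, 434.0937805175781), 79.4809799194336) []
[440.2786 309.8643] 647.0 ((796.7593383789062, 16.52831268310547), (33.935482025146484, 91.20991516113281), 4.119942665100098) []
[111.3288 310.1849] 640.0 ((338.0647888183594, 101.75148010253906), (90.8656997680664, 34.33306884765625), 63.39096450805664) []
[136.2925 266.6132] 341.0 ((392.2647705078125, 161.47842407226562), (46.89133071899414, 30.084089279174805), 33.673301696777344) []
[261.9236 110.7083] 4129.0 ((600.7743530273438, 323.6717529296875), (119.11371612548828, 46.18130874633789), 78.84893035888672) [(array([0.6075, 0.3573]), 415.5)]
[481.521   40.0987] 10428.5 ((861.343505859375, 356.4601745605469), (141.61767578125, 109.22335052490234), 5.442691802978516) [(array([0.8803, 0.3271]), 939.0), (array([0.8777, 0.3563]), 1354.5)]
head ((193.07980346679688, 97.33073425292969), (60.29823684692383, 66.8615951538086), 150.18386840820312) [[0.5643 0.0965]] [0.564  0.0963] 0.3830785734453172
corners [[ 0.5539 -0.1277]
 [ 0.6394 -0.1153]]
base 8338 0.011406845776694041 ((576.904541015625, 0.0090179443359375), (90.51104736328125, 253.77621459960938), 8.569319725036621)
bridge 1592 0.06455871495115967 ((562.3844604492188, 98.16062927246094), (77.34103393554688, 54.938209533691406), 8.621145248413086)
tin 1680 0.07220022213085603 ((493.1873474121094, -2.5080184936523438), (192.41856384277344, 51.11759948730469), 63.2129020690918)
oil 1556 0.1251918344902782 ((706.5374755859375, -50.3575439453125), (48.209571838378906, 38.151546478271484), 40.68306350708008)
```

View pics/wrist1.png

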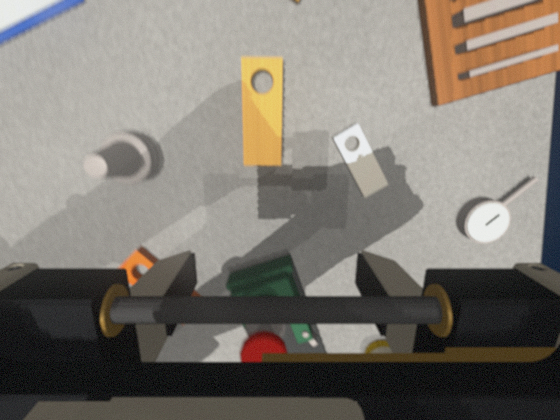

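The wrist view shows the brass plate at (262,110), hole up at (262,80), nothing against it.

Run:
```python
from h import *
from scipy.optimize import least_squares
np.set_printoptions(precision=4,suppress=True)
o=np.array([.5758,.0137]); u=np.array([-.1495,.9888]); v=np.array([.9888,.1495])
for n in ("scene0","side0","wrist0"):
    d=dict(np.load(n+".npz")); P=cloud(d).reshape(-1,3)
    a=(P[:,:2]-o)@u; b=-((P[:,:2]-o)@v)   # press y = -across
    for nm,b0,b1,r,zs in (("oil",-.175,-.06,.024,((.015,.05),(.05,.08),(.08,.1),(.1,.14))),("tin",.05,.16,.028,((.01,.05),(.05,.066)))):
        for z0,z1 in zs:
            k=(a>-.16)&(a<-.02)&(b>b0)&(b<b1)&(P[:,2]>z0)&(P[:,2]<z1)
            if k.sum()<25: continue
            q=np.c_[a,b][k]*1000
            f=least_squares(lambda p:np.hypot(*(q-p[:2]).T)-p[2],[*q.mean(0),r*1000],loss="soft_l1").x
            print(n,nm,z0,k.sum(),"fit c,r",f,"range",q.min(0),q.max(0))
```

```text
scene0 oil 0.015 191 fit c,r [ -89.4229 -122.4051   24.3859] range [-115.2991 -148.102 ] [ -75.5823 -113.6087]
scene0 oil 0.05 195 fit c,r [ -89.5732 -122.6242   23.9469] range [-114.8726 -148.1628] [ -70.5784 -106.2893]
scene0 oil 0.08 191 fit c,r [ -90.3303 -123.375    18.6663] range [-113.2155 -146.8361] [ -70.4409 -105.6304]
scene0 oil 0.1 166 fit c,r [ -90.4252 -123.3639    9.4992] range [-103.0009 -136.7791] [ -77.9078 -112.1648]
scene0 tin 0.01 216 fit c,r [-62.9573 125.9479  27.972 ] range [-92.4707  94.7129] [-39.5219 134.9106]
scene0 tin 0.05 108 fit c,r [-63.0562 125.932   26.1806] range [-91.3255  95.7819] [-35.6023 137.3521]
side0 oil 0.015 172 fit c,r [ -89.0306 -123.6687   24.1776] range [ -94.6585 -144.649 ] [-61.8375 -98.7363]
side0 oil 0.05 165 fit c,r [ -88.8827 -123.5921   23.9272] range [ -94.0662 -146.1515] [-62.0424 -99.053 ]
side0 oil 0.08 167 fit c,r [ -87.7447 -123.248    18.9834] range [-102.882  -145.0172] [ -63.4703 -100.3239]
side0 oil 0.1 149 fit c,r [ -87.1786 -122.9526    9.3081] range [-100.0697 -135.8716] [ -74.4441 -110.7763]
side0 tin 0.01 249 fit c,r [-62.3394 124.9448  28.2305] range [-60.0111  96.9563] [-30.596  153.1228]
side0 tin 0.05 132 fit c,r [-61.2994 124.812   25.9599] range [-84.1926  97.1045] [-32.8059 152.143 ]
wrist0 oil 0.015 372 fit c,r [ -88.13   -122.8695   24.318 ] range [ -92.2283 -142.6685] [-63.4986 -98.4586]
wrist0 oil 0.05 473 fit c,r [ -87.9716 -122.8686   23.9268] range [ -98.988  -144.0399] [-63.43   -98.4512]
wrist0 oil 0.08 921 fit c,r [ -87.4439 -122.8302   18.6651] range [-109.2149 -145.2005] [-64.1885 -99.2298]
wrist0 oil 0.1 162 fit c,r [ -88.2418 -124.0421   11.8633] range [ -96.3713 -132.7789] [ -75.3411 -109.2501]
wrist0 tin 0.01 707 fit c,r [-61.7629 125.8198  28.1803] range [-81.5989  97.1172] [-33.1069 138.5177]
wrist0 tin 0.05 447 fit c,r [-61.5586 125.69    26.3968] range [-77.1419  97.6971] [-33.617  142.6061]
```

Call:
jog_arm(commands="-1 0 0.15 -0.1 0 0 0; -1 0 0.15 -0.13 0 0 -0.0015; -1 0 0 -0.1 0 0 0; -1 0 0 0 0 0 0; -1 0 0 0 0 0 0")

```text
clock: 1.2
position: [0.6029, 0.3069, 0.1062]
ee_rot: [3.124, -0.312, -0.001]
force: [0.2, -0.4, 1.0]
width: 1.0
```

Call:
jog_arm(commands="-1 -0.007 0.03 -0.05 0 0 0; -1 0 0.026 -0.08 0 0 0; -1 0 0 -0.08 0 0 0; -1 0 0 -0.05 0 0 0; -1 0 0 0 0 0 0")

```text
clock: 1.7
position: [0.5998, 0.324, 0.0267]
ee_rot: [3.124, -0.312, -0.003]
force: [0.0, -1.0, -0.5]
width: 1.001
```

Call:
jog_arm(commands="-1 0.003 0 -0.04 0 0 0; -1 0 0 -0.031 0 0 0; -1 0 0 0 0 0 0; 1 0 0 0 0 0 0; 1 0 0 0 0 0 0", force=45)

```text
clock: 2.2
position: [0.6018, 0.3254, 0.0074]
ee_rot: [-3.126, 0.31, -0.001]
force: [0.4, -0.4, -0.3]
width: 0.875
```

Call:
jog_arm(commands="1 0 0 0 0 0 0; 1 0 0 0 0 0 0; 1 0 0 0 0 0 0; 1 0 0 0 0 0 0; 1 0 0 0.02 0 0 0")

```text
clock: 2.7
position: [0.6008, 0.3248, 0.0123]
ee_rot: [3.125, -0.31, -0.002]
force: [-0.2, -0.0, -0.1]
width: 0.441
```

Run:
```python
from h import *
from cell import viewer,status
d=viewer.get_image("side"); cv2.imwrite("pics/side2.png",cv2.resize(d["pixels"][200:420,60:360,::-1],None,fx=2.5,fy=2.5))
s=status.observe(); print(s["width"],s["position"],s["force"])
```

```text
0.4006192320979598 [0.60166406 0.32528001 0.01385276] [-0.13122648  0.60852248  0.41169899]
```

View pics/side2.png

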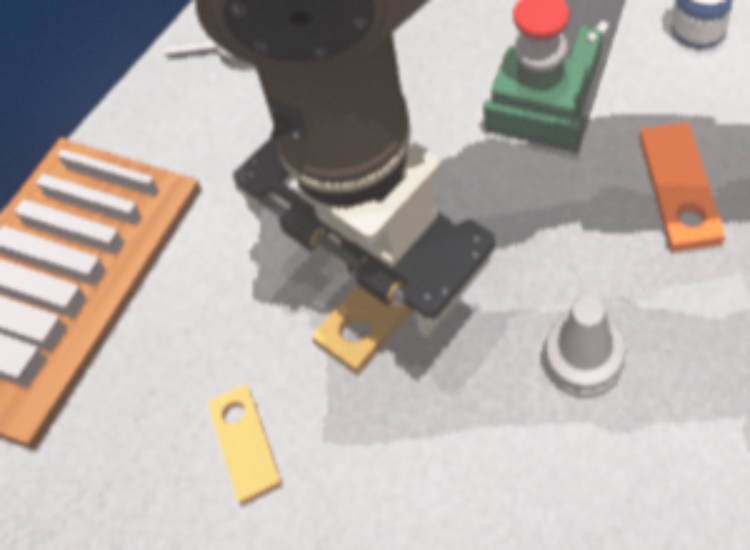

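The side crop shows the fingers straddling the brass plate near (370,310), not yet shut on it. They are still closing.

Call:
jog_arm(commands="1 0 0 -0.027 0 0 0; 1 0 0 0 0 0 0; 1 0 0 0 0 0 0; 1 0 0 0 0 0 0; 1 0 0 0 0 0 0")

```text
clock: 3.25
position: [0.6014, 0.3252, 0.0047]
ee_rot: [-3.126, 0.311, -0.0]
force: [0.6, -0.4, -0.6]
width: 0.01
```

Run:
```python
from h import *
from cell import viewer,status
d=viewer.get_image("wrist"); cv2.imwrite("pics/w3.png",d["pixels"][:,:,::-1])
e=viewer.get_image("side"); 
a=cv2.resize(d["pixels"][:,:,::-1],(400,300)); b=cv2.resize(e["pixels"][200:420,60:353,::-1],(400,300))
cv2.imwrite("pics/c3.png",np.hstack([a,b])); s=status.observe(); print(s["width"],s["position"],s["force"])
```

```text
0.0013623578174004325 [0.60147923 0.32524776 0.00480857] [-0.19850893 -0.55618581  0.9039554 ]
```

View pics/c3.png

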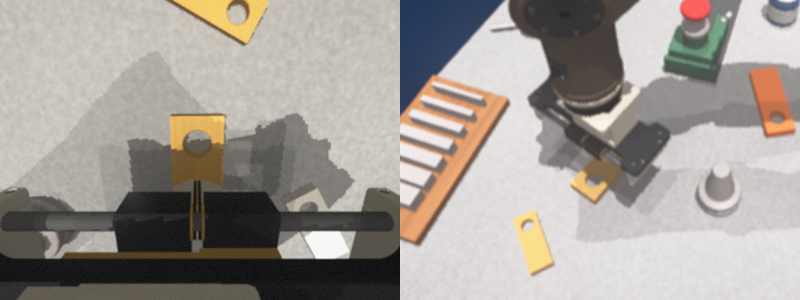

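Run:
```python
from h import *
from cell import viewer,status
np.set_printoptions(precision=4,suppress=True)
for n in ("wrist","side","scene"):
    d=viewer.get_image(n); np.savez(n+"3.npz",**d); H=hsv(d);P=cloud(d)
    m=cv2.inRange(H,(12,100,60),(28,255,255))
    near=(abs(P[...,0]-.6)<.09)&(P[...,1]>.24)&(P[...,1]<.46)&(P[...,2]<.03); m[~near]=0
    cs,hi=cv2.findContours(m,cv2.RETR_CCOMP,cv2.CHAIN_APPROX_NONE)
    for i,c in enumerate(cs):
        if hi[0][i][3]<0 and cv2.contourArea(c)>100:
            mm=np.zeros_like(m); cv2.drawContours(mm,cs,i,255,-1); z=P[mm>0][:,2]
            w=onplane(d,c[:,0],.016)
            print(n,c[:,0].mean(0),cv2.contourArea(c),"z",np.percentile(z,[5,50,95]),cv2.minAreaRect((w*1000).astype(np.float32)),[(onplane(d,cs[j][:,0],.016).mean(0),cv2.contourArea(cs[j])) for j in range(len(cs)) if hi[0][j][3]==i and cv2.contourArea(cs[j])>15])
d=dict(np.load("wrist3.npz"))
cv2.imwrite("pics/w3c.png",cv2.resize(d["pixels"][130:390,150:410,::-1],None,fx=2.3,fy=2.3))
```

```text
wrist [276.0857 210.22  ] 6758.0 z [-0.001   0.015   0.0162] ((605.7350463867188, 349.113037109375), (68.03742980957031, 46.38249206542969), 78.66800689697266) [(array([0.608 , 0.3594]), 980.5)]
wrist [322.45    22.1231] 3892.0 z [-0.0013  0.0096  0.0111] ((649.0608520507812, 453.4713439941406), (31.7127685546875, 50.190555572509766), 52.910125732421875) [(array([0.6552, 0.4479]), 706.5)]
side [155.5063 365.1139] 153.5 z [0.0071 0.011  0.0131] ((648.7898559570312, 456.62139892578125), (28.821990966796875, 46.92420196533203), 51.8367805480957) []
side [203.5542 330.8072] 584.5 z [0.0001 0.0156 0.0185] ((605.2720947265625, 353.9449768066406), (58.759151458740234, 48.03943634033203), 79.72712707519531) [(array([0.6061, 0.3578]), 116.5)]
scene [350.7412 219.1059] 400.5 z [0.0029 0.0148 0.0175] ((607.192138671875, 313.86767578125), (123.41738891601562, 62.35911178588867), 78.01263427734375) []
```

View pics/w3c.png

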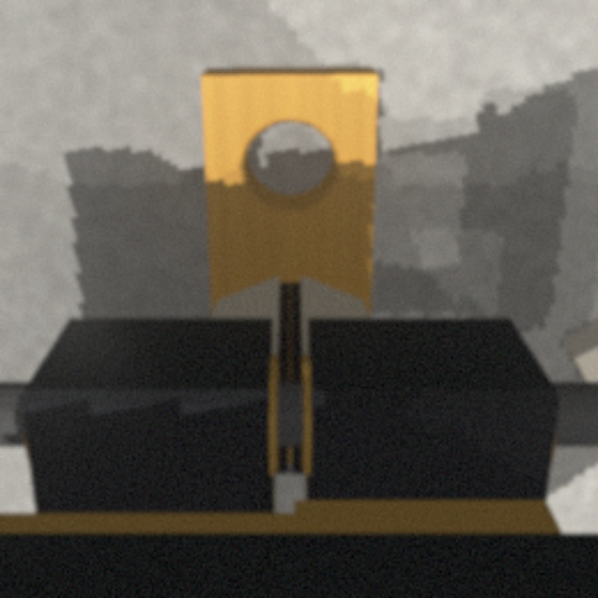

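Run:
```python
from h import *
from cell import status
np.set_printoptions(precision=4,suppress=True)
d=dict(np.load("wrist3.npz")); P=cloud(d)
for v in range(246,275,4): print(v,[tuple(P[v,u].round(4)) for u in (246,256,266,276,286,300,308)])
s=status.observe(); print(s["joints"],s["width"])
```

```text
246 [(np.float64(0.5826), np.float64(0.3314), np.float64(0.0144)), (np.float64(0.5891), np.float64(0.3305), np.float64(0.0153)), (np.float64(0.5956), np.float64(0.3294), np.float64(0.0157)), (np.float64(0.602), np.float64(0.3285), np.float64(0.0166)), (np.float64(0.6082), np.float64(0.3264), np.float64(0.0146)), (np.float64(0.6172), np.float64(0.3246), np.float64(0.0144)), (np.float64(0.6222), np.float64(0.3243), np.float64(0.0161))]
250 [(np.float64(0.5822), np.float64(0.3291), np.float64(0.0154)), (np.float64(0.5886), np.float64(0.328), np.float64(0.0158)), (np.float64(0.5949), np.float64(0.3263), np.float64(0.015)), (np.float64(0.6014), np.float64(0.3255), np.float64(0.0159)), (np.float64(0.6077), np.float64(0.324), np.float64(0.0154)), (np.float64(0.6167), np.float64(0.3219), np.float64(0.0147)), (np.float64(0.6218), np.float64(0.3213), np.float64(0.0157))]
254 [(np.float64(0.5816), np.float64(0.3264), np.float64(0.0157)), (np.float64(0.5879), np.float64(0.3249), np.float64(0.0151)), (np.float64(0.598), np.float64(0.3366), np.float64(0.0444)), (np.float64(0.6032), np.float64(0.33
[... 1778 characters left out ...]
p.float64(0.6113), np.float64(0.3597), np.float64(0.1114)), (np.float64(0.6157), np.float64(0.3585), np.float64(0.1108)), (np.float64(0.6181), np.float64(0.3593), np.float64(0.1131))]
274 [(np.float64(0.5994), np.float64(0.3627), np.float64(0.1151)), (np.float64(0.6023), np.float64(0.362), np.float64(0.1148)), (np.float64(0.6053), np.float64(0.3611), np.float64(0.1143)), (np.float64(0.6031), np.float64(0.3342), np.float64(0.0646)), (np.float64(0.6113), np.float64(0.3599), np.float64(0.1144)), (np.float64(0.6155), np.float64(0.3587), np.float64(0.1136)), (np.float64(0.6179), np.float64(0.3594), np.float64(0.1158))]
[-0.5736  0.7074 -0.0003  1.5914  0.0003  0.8426 -0.772 ] 0.006641029955609863
```

Run:
```python
from h import *
np.set_printoptions(precision=4,suppress=True)
for n,tcp in (("wrist0",.1898),("wrist1",.1962)):
    d=dict(np.load(n+".npz")); P=cloud(d)
    for u in (165,175,185,192,362,370,380,395):
        col=P[225:300,u,2]; r=np.argmax(col>.1); print(n,u,225+r,P[225+r,u]-[0,0,tcp],P[225+r+4,u]-[0,0,tcp])
```

```text
wrist0 165 258 [0.5652 0.0107 0.0454] [0.567  0.0108 0.0504]
wrist0 175 255 [0.5691 0.0104 0.041 ] [0.5709 0.0107 0.0465]
wrist0 185 252 [0.5737 0.0107 0.0377] [0.5754 0.0111 0.0436]
wrist0 192 253 [0.5771 0.0095 0.0363] [0.5785 0.0095 0.0415]
wrist0 362 248 [ 0.7109 -0.0422 -0.0894] [0.6725 0.0105 0.0369]
wrist0 370 252 [ 0.7191 -0.0462 -0.0886] [0.6752 0.0109 0.0428]
wrist0 380 256 [0.681  0.0104 0.0418] [0.6788 0.0111 0.0482]
wrist0 395 262 [0.6865 0.0103 0.049 ] [0.6841 0.011  0.055 ]
wrist1 165 258 [0.5449 0.2557 0.0456] [0.5462 0.2552 0.0498]
wrist1 175 255 [0.5492 0.2552 0.0425] [0.5503 0.2545 0.0465]
wrist1 185 252 [0.5532 0.2542 0.0379] [0.5545 0.2537 0.0428]
wrist1 192 253 [0.5567 0.2527 0.0375] [0.5572 0.2516 0.0405]
wrist1 362 251 [0.6504 0.2358 0.0361] [0.6496 0.2345 0.0382]
wrist1 370 232 [0.6159 0.3136 0.1933] [ 0.7144  0.1411 -0.1963]
wrist1 380 256 [0.6584 0.2339 0.0417] [0.6566 0.2346 0.0475]
wrist1 395 247 [0.6159 0.3136 0.1933] [ 0.7466  0.1121 -0.1969]
```

The pictures and depth agree that the real fingertips sit about 37 mm above the reported TCP. The fingers therefore shut in free air above the plate, which did not move. I'll allow for that offset from here on.

Call:
jog_arm(commands="-1 0 0 0 0 0 0; -1 0 0 0 0 0 0; -1 0 0 0 0 0 0; -1 0 0 0 0 0 0; -1 0 0 0 0 0 0")

```text
clock: 4.0
position: [0.6014, 0.3252, 0.0047]
ee_rot: [-3.126, 0.31, -0.0]
force: [0.2, 0.3, 0.3]
width: 0.39
```

Call:
jog_arm(commands="-1 0 0 0 0 0 0; -1 0 0 0 0 0 0; -1 0 0 0 0 0 0; -1 0 0 -0.04 0 0 0; -1 0 0 -0.04 0 0 0")

```text
clock: 4.5
position: [0.6015, 0.3252, -0.0201]
ee_rot: [-3.126, 0.311, -0.001]
force: [-0.5, -1.5, -0.1]
width: 0.825
```

Call:
jog_arm(commands="-1 0 0 -0.012 0 0 0; -1 0 0 -0.012 0 0 0; -1 0 0 -0.01 0 0 0; -1 0 0 0 0 0 0; 1 0 0 0 0 0 0", force=45)

```text
clock: 5.0
position: [0.6016, 0.3253, -0.0293]
ee_rot: [-3.126, 0.311, -0.001]
force: [-0.9, 0.0, 1.3]
width: 0.953
```

Call:
jog_arm(commands="1 0 0 0 0 0 0; 1 0 0 0 0 0 0; 1 0 0 0 0 0 0; 1 0 0 0 0 0 0; 1 0 0 0 0 0 0")

```text
clock: 5.5
position: [0.6014, 0.3252, -0.0294]
ee_rot: [-3.126, 0.31, -0.0]
force: [-0.4, 0.8, -0.2]
width: 0.528
```

Call:
jog_arm(commands="1 0 0 0 0 0 0; 1 0 0 0 0 0 0; 1 0 0 0.01 0 0 0; 1 0 0 0.06 0 0 0; 1 0 0 0.08 0 0 0")

```text
clock: 6.0
position: [0.5994, 0.324, 0.0138]
ee_rot: [3.123, -0.31, -0.006]
force: [0.3, 0.5, -5.8]
width: 0.495
```

Call:
jog_arm(commands="1 0 0 0.12 0 0 0.005; 1 0 0 0.12 0 0 0.005; 1 0 -0.03 0.12 0 0 0.005; 1 0 -0.06 0.12 0 0 0.005; 1 0 -0.1 0.05 0 0 0.005")

```text
clock: 6.5
position: [0.6016, 0.2708, 0.1778]
ee_rot: [-3.138, 0.057, -0.004]
force: [1.4, 1.0, -6.1]
width: 0.495
```

Call:
jog_arm(commands="1 -0.005 -0.12 0 0 0 0.005; 1 -0.005 -0.13 0 0 0 0.005; 1 -0.005 -0.13 0 0 0 0.005; 1 -0.005 -0.13 0 0 0 0.005; 1 -0.005 -0.13 0 0 0 0.005")

```text
clock: 7.0
position: [0.5927, 0.0744, 0.1739]
ee_rot: [3.136, 0.185, -0.003]
force: [1.1, -0.1, -6.9]
width: 0.499
```

Call:
jog_arm(commands="1 -0.01 -0.12 0 0 0 0.0025; 1 -0.01 -0.12 0 0 0 0.0023; 1 -0.01 -0.12 0 0 0 0; 1 0 -0.117 0 0 0 0; 1 0 0 0 0 0 0")

```text
clock: 7.5
position: [0.5833, -0.0746, 0.1739]
ee_rot: [3.13, 0.216, -0.004]
force: [0.7, 0.4, -6.2]
width: 0.491
```

Run:
```python
from h import *
from cell import viewer,status
np.set_printoptions(precision=4,suppress=True)
o=np.array([.5758,.0137]); u=np.array([-.1495,.9888]); v=np.array([.9888,.1495])
s=status.observe(); p=s["position"]; print(p,s["ee_rot"])
d=viewer.get_image("wrist"); np.savez("wrist4.npz",**d)
cv2.imwrite("pics/w4.png",d["pixels"][:,:,::-1])
zt=p[2]+.0294+.016
H=hsv(d); P=cloud(d)
m=cv2.inRange(H,(12,100,60),(28,255,255)); m[P[...,2]>zt+.02]=0; m[P[...,2]<zt-.03]=0
c=max(cv2.findContours(m,0,1)[0],key=cv2.contourArea)
print("top z",zt,np.median(P[m>0][:,2]),cv2.minAreaRect((onplane(d,c[:,0],zt)*1000).astype(np.float32)),c[:,0].min(0),c[:,0].max(0))
m=cv2.inRange(H,(0,150,120),(5,255,255))|cv2.inRange(H,(174,150,120),(180,255,255))
k=(abs(P[...,2]-.148)<.006)&(m>0); 
if k.sum()>50: print("head",P[k][:,:2].mean(0))
X=P.reshape(-1,3)
for n,lo,hi in (("base",.005,.0115),("bridge",.058,.066)):
    q=X[(X[:,2]>lo)&(X[:,2]<hi)&(X[:,0]>.5)&(X[:,0]<.66)&(X[:,1]>-.16)&(X[:,1]<.16)]
    if len(q)>50: print(n,len(q),cv2.minAreaRect((q[:,:2]*1000).astype(np.float32)))
for n,lo,hi in (("finger/body",zt+.005,.35),):
    q=X[(X[:,2]>lo)&(X[:,2]<hi)]; ex=(q[:,:2]-p[:2]); a=ex@u; b=ex@v
    for z0 in np.arange(zt,.36,.02):
        k=(q[:,2]>z0)&(q[:,2]<=z0+.02)
        if k.sum()>30: print(round(z0-p[2],3),"along",a[k].min(),a[k].max(),"across",b[k].min(),b[k].max())
```

```text
[ 0.5833 -0.0746  0.1739] [ 3.1302  0.2159 -0.0037]
top z 0.2193240440229171 0.21847501763558178 ((579.635498046875, -50.80271911621094), (46.33746337890625, 70.93463134765625), 8.057689666748047) [228 167] [321 295]
head [0.5659 0.075 ]
base 7523 ((577.4146118164062, -1.6620941162109375), (90.23139953613281, 248.036376953125), 8.560604095458984)
bridge 2245 ((564.0308227539062, 87.05270385742188), (77.02622985839844, 33.04374694824219), 7.825766086578369)
0.045 along -0.007429049947349688 0.01236738391409231 across -0.03980612775871341 0.03951383958286526
0.065 along -0.011909810793130929 0.012425929111471277 across -0.0359312470628259 0.03575197909267344
0.085 along -0.010556965141950633 0.03857028540369328 across -0.08628903493911586 0.08706997212858485
0.105 along -0.0004980158554707915 0.03880836830490046 across -0.08624181393440966 0.08722502588728222
0.125 along 0.018403720013263274 0.037997898363830676 across -0.06564112169166045 0.06825062956818456
0.145 along 0.023782834156230958 0.0286058679325225 across -0.05026266716482623 0.017425168040969483
```

View pics/w4.png

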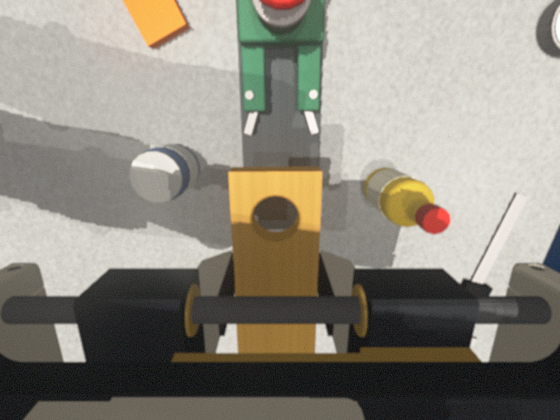

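The wrist view shows the plate held square over the apron, hole (275,213) towards the mouth. The tin at (165,175) and the oil at (405,200) are clear on both sides.

Call:
jog_arm(commands="1 -0.003 0.017 -0.08 0 0 0.001; 1 0 0 -0.12 0 0 0; 1 0 0 -0.12 0 0 0; 1 0 0 -0.1 0 0 0; 1 0 0 -0.06 0 0 0")

```text
clock: 8.05
position: [0.5818, -0.0603, 0.0276]
ee_rot: [-3.131, -0.242, 0.007]
force: [-0.2, -0.4, -6.2]
width: 0.493
```

Call:
jog_arm(commands="1 0.004 -0.03 -0.03 0 0 -0.001; 1 0 0 -0.05 0 0 0; 1 0 0 -0.04 0 0 0; 1 0 0 0 0 0 0; 1 0 0 0 0 0 0")

```text
clock: 8.55
position: [0.5854, -0.0706, -0.0051]
ee_rot: [-3.133, -0.23, -0.0]
force: [0.7, 0.1, -5.1]
width: 0.494
```

Call:
jog_arm(commands="1 0 0 -0.02 0 0 0; 1 0 0 -0.02 0 0 0; 1 0 0 -0.01 0 0 0; 1 0 0 0 0 0 0; 1 0 0 0 0 0 0")

```text
clock: 9.05
position: [0.5852, -0.0708, -0.0205]
ee_rot: [-3.133, -0.23, 0.0]
force: [-0.2, -0.1, -6.2]
width: 0.495
```

Call:
jog_arm(commands="1 0 0 -0.004 0 0 0; 1 0 0 0 0 0 0; -0.3 0 0 0 0 0 0; -0.3 0 0 0 0 0 0; -0.3 0 0 0 0 0 0")

```text
clock: 9.55
position: [0.5858, -0.0709, -0.0212]
ee_rot: [3.133, 0.23, 0.002]
force: [0.4, 0.0, 0.4]
width: 0.641
```

Call:
jog_arm(commands="-0.3 0 0 0 0 0 0; -0.3 0 0 0.02 0 0 0; -0.3 0 0 0.04 0 0 0; -0.3 0 0 0.1 0 0 0; -0.3 0 0 0.1 0 0 0")

```text
clock: 10.05
position: [0.5849, -0.0708, 0.0578]
ee_rot: [-3.133, -0.23, 0.001]
force: [1.4, -0.4, -0.2]
width: 0.649
```

Call:
jog_arm(commands="1 0.017 -0.088 0.03 0 0 0; 1 0.017 -0.088 0 0 0 0; 1 0.018 -0.088 0 0 0 0; 1 0 0 0 0 0 0; 1 0 0 0 0 0 0")

```text
clock: 10.55
position: [0.6009, -0.1506, 0.0662]
ee_rot: [3.133, 0.227, 0.001]
force: [-0.3, -0.1, -0.8]
width: 0.267
```

```bash
cat > look.py <<'E'
from h import *
from cell import viewer,status
import sys
np.set_printoptions(precision=4,suppress=True)
o=np.array([.5758,.0137]); u=np.array([-.1495,.9888]); v=np.array([.9888,.1495])
s=status.observe(); p=s["position"]; print("tcp",p,s["ee_rot"],"press",(p[:2]-o)@u,-(p[:2]-o)@v,"w",s["width"],"F",s["force"])
for n in sys.argv[2:]:
    d=viewer.get_image(n); np.savez(n+sys.argv[1]+".npz",**d)
    cv2.imwrite("pics/"+n+sys.argv[1]+".png",d["pixels"][:,:,::-1])
    H=hsv(d); P=cloud(d); a=(P[...,:2]-o)@u; b=-((P[...,:2]-o)@v)
    m=cv2.inRange(H,(12,90,40),(30,255,255)); m[(a<-.25)|(a>.15)|(abs(b)>.045)|(P[...,2]<.012)|(P[...,2]>.034)]=0
    cs,hi=cv2.findContours(m,cv2.RETR_CCOMP,cv2.CHAIN_APPROX_NONE)
    for i,c in enumerate(cs):
        if hi[0][i][3]<0 and cv2.contourArea(c)>100:
            w=(onplane(d,c[:,0],.024)-o)@np.c_[u,-v]*1000
            print(n,"plate press-frame",cv2.contourArea(c),w.min(0),w.max(0),cv2.minAreaRect(w.astype(np.float32)),[((onplane(d,cs[j][:,0],.024).mean(0)-o)@np.c_[u,-v],cv2.contourArea(cs[j])) for j in range(len(cs)) if hi[0][j][3]==i and cv2.contourArea(cs[j])>25])
    m=cv2.inRange(H,(0,150,110),(5,255,255))|cv2.inRange(H,(174,150,110),(180,255,255))
    k=(m>0)&(P[...,2]>.12)&(P[...,2]<.152)&(abs(b)<.04)&(a>.03)
    if k.sum()>40: z=np.percentile(P[k][:,2],80); t=k&(abs(P[...,2]-z)<.004); print(n,"head z",z,"press",a[t].mean(),b[t].mean())
E
python3 look.py 5 wrist side
```

```text
tcp [ 0.6009 -0.1506  0.0662] [3.1333 0.2272 0.0013] press -0.16622522591173386 -0.0002705182597673013 w 0.2674765407675907 F [-0.2906 -0.1151 -0.8314]
wrist plate press-frame 10296.0 [-147.0279  -19.2886] [-28.4455  26.7793] ((-87.73622131347656, 3.7505359649658203), (118.68757629394531, 45.83156204223633), 0.13390299677848816) [(array([-0.0543,  0.0036]), 974.5)]
side plate press-frame 569.5 [-144.6428  -19.9827] [-17.9092  28.1778] ((-81.28799438476562, 4.157861709594727), (126.76116180419922, 48.14670181274414), 0.08403662592172623) [(array([-0.049 ,  0.0046]), 38.5)]
side head z 0.14898332552137603 press 0.08639010480954668 0.0010646239531348686
```

Call:
jog_arm(commands="1 -0.006 0 -0.1 0 0 0; 1 0 0 -0.1 0 0 0; 1 0 0 -0.08 0 0 0; 1 0 0 -0.017 0 0 0; 1 0 0 0 0 0 0")

```text
clock: 11.15
position: [0.5985, -0.1489, -0.0241]
ee_rot: [-3.132, -0.232, 0.002]
force: [0.6, -0.6, 0.1]
width: -0.002
```

Call:
jog_arm(commands="1 -0.0075 0.05 0 0 0 0; 1 -0.0075 0.05 0 0 0 0; 1 -0.0075 0.05 0 0 0 0; 1 -0.0075 0.05 0 0 0 0; 1 -0.0075 0.05 0 0 0 0")

```text
clock: 11.65
position: [0.5889, -0.0742, -0.0223]
ee_rot: [3.132, 0.23, 0.005]
force: [1.4, -5.9, 1.5]
width: 0.005
```

```bash
python3 look.py 6 wrist
```

```text
tcp [ 0.5889 -0.0742 -0.0223] [3.1321 0.2298 0.0046] press -0.08890592129672606 0.0002138784172927223 w 0.00480282881493485 F [ 1.3955 -5.9115  1.5279]
wrist plate press-frame 22669.5 [-78.614  -20.8126] [39.6421 25.4431] ((-19.487709045410156, 2.2621898651123047), (46.07358169555664, 118.23237609863281), 89.83264923095703) [(array([0.0159, 0.0018]), 2391.5)]
```

Call:
jog_arm(commands="1 -0.0075 0.05 0 0 0 0; 1 -0.0075 0.05 0 0 0 0; 1 -0.006 0.04 0 0 0 0; 1 -0.003 0.02 0 0 0 0; 1 -0.003 0.02 0 0 0 0")

```text
clock: 12.2
position: [0.5814, -0.0215, -0.0225]
ee_rot: [3.132, 0.229, 0.006]
force: [3.4, -7.3, 2.3]
width: 0.005
```

```bash
python3 look.py 7 wrist
```

```text
tcp [ 0.5814 -0.0215 -0.0225] [3.1318 0.2291 0.0055] press -0.0356232478350877 -0.00022786769168838976 w 0.005285692087534974 F [ 3.3692 -7.3149  2.3408]
wrist plate press-frame 12852.5 [-29.8719 -20.7734] [60.4191 24.9279] ((15.247081756591797, 2.2079391479492188), (90.26920318603516, 45.69269561767578), 0.2462395578622818) []
```

Call:
jog_arm(commands="1 -0.0015 0.01 0 0 0 0; 1 -0.0015 0.01 0 0 0 0; 1 -0.0015 0.01 0 0 0 0; 1 -0.0007 0.005 0 0 0 0; 1 0 0 0 0 0 0")

```text
clock: 12.75
position: [0.5799, -0.0111, -0.0225]
ee_rot: [3.132, 0.229, 0.006]
force: [3.7, -5.1, 2.5]
width: 0.004
```

Call:
jog_arm(commands="1 -0.0007 0.005 0 0 0 0; 1 -0.0007 0.005 0 0 0 0; 1 -0.0003 0.002 0 0 0 0; 1 0 0 0 0 0 0; 1 0 0 0 0 0 0")

```text
clock: 13.25
position: [0.5795, -0.0085, -0.0225]
ee_rot: [3.131, 0.228, 0.006]
force: [4.0, -7.2, 2.2]
width: 0.003
```

Call:
jog_arm(commands="1 -0.0005 0.004 0 0 0 0; 1 -0.0005 0.004 0 0 0 0; 1 -0.0005 0.004 0 0 0 0; 1 0 0 0 0 0 0; 1 0 0 0 0 0 0")

```text
clock: 13.75
position: [0.5795, -0.0085, -0.0225]
ee_rot: [3.128, 0.223, 0.006]
force: [4.4, -16.5, 1.2]
width: 0.008
```

```bash
python3 look.py 8 wrist side
```

```text
tcp [ 0.5795 -0.0085 -0.0225] [3.1284 0.223  0.0065] press -0.022536975583650466 -0.00030953676646236305 w 0.007885439073376561 F [  4.4231 -16.4591   1.2483]
wrist plate press-frame 9661.0 [-13.0784 -20.6694] [57.991  24.7801] ((22.463623046875, 1.824117660522461), (45.447147369384766, 71.03458404541016), 89.60413360595703) []
side head z 0.14911368423189023 press 0.08497916518440529 0.0005888367987390195
```

The push stopped moving at 16 N, with the rear end at about x −12 mm, so the plate is home. Next I back off, rise, and go over the head.

Call:
jog_arm(commands="1 0.006 -0.04 0 0 0 0; 1 0.006 -0.04 0 0 0 0; 1 0 0 0.1 0 0 0; 1 0 0 0.14 0 0 0; 1 0 0 0.14 0 0 0")

```text
clock: 14.35
position: [0.5797, -0.0269, 0.0911]
ee_rot: [-3.132, -0.23, 0.003]
force: [1.1, 1.6, 1.0]
width: 0.006
```

Call:
jog_arm(commands="1 0 0 0.14 0 0 0; 1 0 0 0.05 0 0 0; 1 -0.015 0.1 0 0 0 0; 1 -0.015 0.1 0 0 0 0; 1 0 0 0 0 0 0")

```text
clock: 14.85
position: [0.5706, 0.0386, 0.1475]
ee_rot: [-3.129, -0.24, 0.001]
force: [-0.4, 0.9, -0.3]
width: 0.002
```

```bash
python3 look.py 9 wrist side
```

```text
tcp [0.5706 0.0386 0.1475] [-3.1288 -0.2402  0.0006] press 0.025423626046264507 0.0014367881505936585 w 0.002287094663168585 F [-0.3828  0.9024 -0.3119]
wrist plate press-frame 1172.5 [-11.7554 -20.8157] [33.6796 24.6371] ((10.920293807983398, 2.0014915466308594), (45.37453079223633, 45.44829559326172), 0.23536619544029236) []
wrist head z 0.14765484440440693 press 0.08406987159641334 0.00028783330617450077
side head z 0.14928613417501096 press 0.08590081330590799 0.0009489365801753904
```

Call:
jog_arm(commands="1 -0.012 0.097 0 0 0 0; 1 -0.012 0.097 0 0 0 0; 1 0 0 -0.04 0 0 0; 1 0 0 -0.04 0 0 0; 1 0 0 0 0 0 0")

```text
clock: 15.45
position: [0.5633, 0.0887, 0.1211]
ee_rot: [3.132, 0.227, -0.006]
force: [0.2, -0.5, 0.3]
width: 0.005
```

```bash
python3 look.py 10 side
python3 - <<'E'
import cv2
a=cv2.imread("pics/side10.png")[120:300,180:400]; b=cv2.imread("pics/wrist8.png")
cv2.imwrite("pics/c10.png",cv2.hconcat([cv2.resize(a,(400,327)),cv2.resize(b,(400,327))]))
E
```

```text
tcp [0.5633 0.0887 0.1211] [ 3.1319  0.2267 -0.0057] press 0.07602007589462252 0.001194177273155458 w 0.005054447206735243 F [ 0.1748 -0.5004  0.2816]
```

View pics/c10.png

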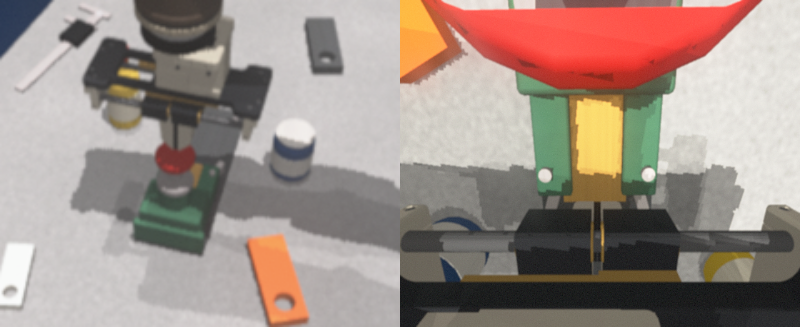

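The left panel shows the closed fingertips just above the red head at (175,155). The right panel shows the brass plate in the channel between the lips.

Call:
jog_arm(commands="1 -0.004 0.027 0 0 0 0; 1 0 0 -0.014 0 0 0; 1 0 0 -0.014 0 0 0; 1 0 0 -0.014 0 0 0; 1 0 0 0 0 0 0")

```text
clock: 16.0
position: [0.5634, 0.0989, 0.1104]
ee_rot: [3.133, 0.229, 0.0]
force: [-0.9, 0.1, 2.7]
width: 0.009
```

Call:
jog_arm(commands="1 0 0 -0.014 0 0 0; 1 0 0 -0.014 0 0 0; 1 0 0 -0.014 0 0 0; 1 0 0 -0.01 0 0 0; 1 0 0 0 0 0 0")

```text
clock: 16.5
position: [0.5635, 0.0989, 0.0951]
ee_rot: [-3.133, -0.229, -0.001]
force: [-1.6, -1.5, 9.9]
width: 0.001
```

Call:
jog_arm(commands="1 0 0 -0.006 0 0 0; 1 0 0 -0.006 0 0 0; 1 0 0 -0.004 0 0 0; 1 0 0 0 0 0 0; 1 0 0 0 0 0 0")

```text
clock: 17.0
position: [0.5637, 0.0989, 0.0921]
ee_rot: [-3.133, -0.229, -0.002]
force: [-7.6, -2.5, 23.3]
width: -0.0
```

Call:
jog_arm(commands="1 0 0 -0.002 0 0 0; 1 0 0 0 0 0 0; 1 0 0 0 0 0 0; 1 0 0 0 0 0 0; 1 0 0 0 0 0 0")

```text
clock: 17.5
position: [0.5637, 0.099, 0.092]
ee_rot: [-3.133, -0.229, -0.003]
force: [-9.2, -2.0, 28.0]
width: 0.004
```

```bash
python3 look.py 11 side scene
```

```text
tcp [0.5637 0.099  0.092 ] [-3.133  -0.2292 -0.0026] press 0.08611753452597526 -0.0007566722139359741 w 0.004343663328864714 F [-9.2391 -1.9978 28.0026]
scene plate press-frame 176.5 [-21.5639 -16.0915] [72.6223 25.2161] ((25.56899642944336, 4.582096099853516), (94.13343048095703, 40.575382232666016), 1.0768849849700928) []
```

Call:
jog_arm(commands="1 0 0 0 0 0 0; 1 0 0 0 0 0 0; 1 0 0 0 0 0 0; 1 0 0 0 0 0 0; 1 0 0 0 0 0 0")

```text
clock: 18.1
position: [0.5637, 0.099, 0.092]
ee_rot: [-3.133, -0.229, -0.003]
force: [-9.0, -2.0, 28.3]
width: 0.006
```

Rigid stop at 28 N with no further motion, held for over 1 s. Now I raise slowly so the head comes up with the tips.

Call:
jog_arm(commands="1 0 0 0.02 0 0 0; 1 0 0 0.03 0 0 0; 1 0 0 0.04 0 0 0; 1 0 0 0.06 0 0 0; 1 0 0 0.08 0 0 0")

```text
clock: 18.6
position: [0.5624, 0.0986, 0.1583]
ee_rot: [3.133, 0.229, -0.004]
force: [0.2, -0.1, -0.1]
width: 0.004
```

Call:
jog_arm(commands="1 0 0 0.06 0 0 0; 1 0.015 -0.1 0 0 0 0; 1 0.015 -0.12 0 0 0 0; 1 0.015 -0.12 0 0 0 0; 1 0 0 0 0 0 0")

```text
clock: 19.1
position: [0.5769, -0.01, 0.1765]
ee_rot: [3.131, 0.217, -0.001]
force: [-0.1, -0.2, -0.9]
width: 0.005
```

```bash
python3 look.py 12 wrist side scene
python3 - <<'E'
from h import *
o=np.array([.5758,.0137]); u=np.array([-.1495,.9888]); v=np.array([.9888,.1495])
# did bystanders move: compare images before/after in side and scene
for n in ("side","scene"):
    a=dict(np.load(n+"0.npz")); b=dict(np.load(n+"12.npz"))
    for z in (a,b):
        P=cloud(z); x,y,h=np.moveaxis(P,2,0); A=(P[...,:2]-o)@u; B=-((P[...,:2]-o)@v); f=lambda k: (P[k].mean(0).round(4) if k.sum()>20 else None, int(k.sum()))
        print(n,"oil",f((A>-.14)&(A<-.04)&(B<-.07)&(B>-.17)&(h>.02)&(h<.14)),"tin",f((A>-.11)&(A<-.02)&(B>.08)&(B<.17)&(h>.02)&(h<.08)),"holder",f((abs(x-.42)<.06)&(abs(y-.32)<.06)&(h>.02)&(h<.1)),"spare",f((abs(x-.51)<.06)&(abs(y+.33)<.09)&(h>.011)&(h<.03)))
E
```

```text
tcp [ 0.5769 -0.01    0.1765] [ 3.1306  0.217  -0.0006] press -0.023624080542285954 0.0024327223317845903 w 0.005110634705526035 F [-0.1273 -0.1613 -0.8578]
wrist plate press-frame 1900.0 [-11.6202 -20.5288] [57.9221 24.349 ] ((23.186660766601562, 1.542144775390625), (44.88032150268555, 69.14000701904297), 89.39021301269531) []
wrist head z 0.14770985830923122 press 0.08391110500451439 0.0002678759388521794
side head z 0.1493044189385977 press 0.08576494065952679 0.0007746517107356076
scene plate press-frame 180.5 [-21.1243 -19.2675] [72.6223 25.5657] ((25.72590446472168, 3.177827835083008), (93.81561279296875, 44.67375946044922), 0.2675842344760895) []
scene head z 0.14834447990930727 press 0.07852895854870155 -0.0036823978806586086
side oil (array([ 0.7045, -0.0432,  0.0779]), 630) tin (array([ 0.459 , -0.0545,  0.0562]), 596) holder (array([0.4298, 0.3105, 0.0501]), 858) spare (array([ 0.4929, -0.3248,  0.016 ]), 441)
side oil (array([ 0.7044, -0.0432,  0.0777]), 635) tin (array([ 0.4591, -0.0545,  0.0562]), 603) holder (array([0.4298, 0.3106, 0.05  ]), 862) spare (array([ 0.493 , -0.3244,  0.016 ]), 445)
scene oil (array([ 0.7225, -0.0637,  0.0775]), 722) tin (array([ 0.4736, -0.0726,  0.0537]), 445) holder (array([0.4425, 0.2912, 0.0492]), 292) spare (array([ 0.4966, -0.3322,  0.0159]), 660)
scene oil (array([ 0.7226, -0.0637,  0.0775]), 721) tin (array([ 0.4735, -0.0727,  0.054 ]), 442) holder (array([0.4426, 0.2914, 0.0492]), 293) spare (array([ 0.4965, -0.3319,  0.0158]), 657)
```

View pics/wrist12.png

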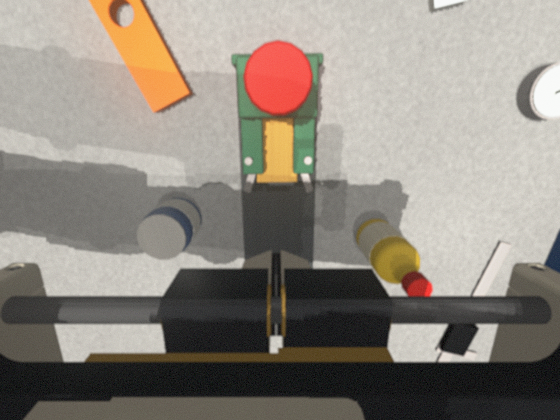

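The wrist view shows the plate in the channel with its rear end just out of the mouth at (278,178), and the red head at (278,78). The tin and oil still stand. I'm handing it in.

```bash
python3 -c "
from cell import arm; print(arm.sign_off())"
```

```text
the job is handed in; nothing more can be done
None
```

The job is done and handed in at about 19 s of the 64 s allowed. The brass plate is home in the press, and the plunger was pressed to its stop, held over 1 s and let back up.

**What I did**
- I laid the plate on the apron, hole end first, and pushed it in with closed fingers. It stopped moving at about 16 N.
- I pressed the red head about 19–20 mm. It then stayed put at 28 N, well above the 10 N spring, before I raised the arm.

**Last checks**
- **Plate:** the wrist view puts its rear end at press x −11.6 mm, against −12 mm when home.
- **Head:** it is back at 148–149 mm in all three views.
- **Bystanders:** the oil, tin, holder and steel plate are within 0.4 mm of where they started.
- **Robot:** the gripper was clear and force was near zero.

**What failed or disagreed**
- **Missed first grasp:** the fingers closed in the air above the plate. The depth images show the real fingertips about 37 mm above the reported TCP. I corrected for this, and the plate had not moved.
- **Camera differences:** the views differed by up to about 5 mm on the plate and 7 mm on the head along the press. I used the wrist camera.
- **Plunger depth:** no camera could measure the head while it was held down. That it reached the stop rests on the force and the travel.

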